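# Slide the well plate under the reader's spring clip

## Robot

A 7-joint arm with a two-finger parallel gripper is mounted at the origin on the work surface. World frame = base frame: x ahead of the robot, y to its left, z up, the work surface at z = 0. Lengths are in m, angles in rad, forces in N, time in s.
With the tool pointing down it reaches from about 0.35 to 0.775 m from the base axis. Payload 3.1 kg.
Tool frame: the origin (TCP) lies between the finger pads; the fingertips stand 22 mm ahead of it and the grasp point (between the pads) lies 3 mm ahead of it; x points along the fingers, z is the direction in which the jaws open and shut, and the axes are right-handed (so a half turn about x gives the same grasp; the last joint's range is limited). The gripper opens to 85 mm and grips with 20 to 120 N. Pads are 22 mm wide; open, the fingers measure 114 mm over their backs; the gripper's body (76 mm by 85 mm) begins 54 mm behind the grasp point. The pads swing forward as they close: fully open they stand 13 mm farther back than shut.
Start: joints at [-1.149, 0.311, 0.014, 1.512, -0.004, 1.319, -0.027], TCP at [0.246, 0.492, 0.253] pointing down, gripper open.
Joint ranges: [-2.7, 2.7], [-0.3, 1.91], [-1.27, 1.3], [0.12, 2.57], [-1.44, 4.58], [0.2, 2.03], [-3.05, 3.05]. Speed limits (rad/s): [2.79, 2.79, 3.14, 3.14, 3.14, 3.14, 3.14].

## Interface

Orientations are given as a unit quaternion [w, x, y, z].
In Python, from cell import r, viewer, order gives the robot as it stands.
- The arm moves only by the tool move_arm, never from a script. Its argument "deltas" is a list of rows, each a list of 2 entries, a list of its own where there are three numbers: the shift along the tool's x, y, z in mm, then the turn, a rotation vector about the tool's x, y, z in rad. A call has 1 to 5 rows; each row shifts and turns the commanded pose from where the row before left it, along the tool's axes as they then stand; what a row does not reach is not made up. A row lasts 1/12 s, in which the tool goes at most 41.7 mm and 7.16 degrees, less where a joint would pass 70% of its speed; a pose out of reach is approached as far as the arm can. A call is refused whole if a number of a shift passes 41.7 or a number of a turn 0.125, either way. A call with a gripper value outside its range is refused whole. "jaw" is the closure, from 0 (fully open) to 1 (shut), set as the call begins (left out, the last holds). The fingers move at their own pace and stop on an object; the grip force is fixed at half the most. Time passes only in rows, so rows that do not move let the fingers close. It gives the time, the measured TCP pose, the force and the opening at its end, in the units of the state.
- r.get_state(): the state, without advancing time (a new reading comes with each control period).
- viewer.grab_frame(name): name is "side" or "top" or "wrist"; returns the picture (420x560x3 uint8, red, green, blue); there is no depth.
- viewer.camera_model(name): a dict with "fov_y" (degrees; the focal length in pixels is half the picture's height over the tangent of half this angle, whatever the lens; pixels are square), "cx", "cy" (the principal point, pixels), "extrinsics" (4x4, takes a point from camera to world coordinates). Camera axes: x right, y down, z forward; pixel columns grow to the right and rows downward; lengths in m; the calibration is good to about 2 mm. A picture is of the moment at which its call begins: read the wrist's pose just before it. camera_model takes no time and is no camera call; for the wrist camera it gives the pose at the moment of the call.
- order.hand_in(): hands the job in, once; it reports no verdict.
Trained networks look in the newest picture that a camera, given by its name, has taken for a name from the list of things; names that differ only in an ending like _2 or _b are one class to them, and where a whole thing is asked for, a point or a joint stands for the part that bears it (a point fixed in the world has none). Each returns a list of dicts, best first, with "score" (0 to 1); they miss things now and then, are a little off and sometimes report something else, mostly with a low value. They report only what shows in the picture. A call takes as long as a camera call. They do not tell look-alikes from the thing itself.
- viewer.spot_in(camera, label): "xyz" ([x, y, z] in m, in world coordinates, good to about 4 mm: the middle of the surface that is visible of it).
- viewer.outline_of(camera, label): "pixels" (420x560 bool, what is visible of it).
- viewer.tip_of(camera, label): "xyz" ([x, y, z] in m, in world coordinates, good to about 4 mm: a listed point, or the origin of a listed thing).
The state is a dict: "time_s": time; "qpos": joint angles; "qvel": joint speeds; "joint_efforts": joint torques, N m; "tool_pos": TCP position; "tcp_rot": TCP orientation; "wrist_force": force on the tool from outside, world axes, zero at the start; "wrist_torque": the same for the moment, N m; "width": opening from 0.0 (shut) to 1.0 (fully open).
Only numpy, scipy, OpenCV 4.12 (cv2) and the standard library are available. Lean on these libraries where they do the work, as an engineer would, in place of code of your own. Each camera call takes 0.05 s, during which the arm holds its last target.

## Task

Load the white well plate into the reader: press the red bar of the spring clip down with one fingertip so that the orange nose rises, and while holding it down push the plate by its yellow tab with the other fingertip, beneath the nose and fully home against the reader head. Then let go of the clip so that it clamps the plate. Do not pick the plate up or tip it, and leave everything else on the table where it stands.

Things in the scene. Friction and masses are not known exactly. Their poses are not given: they have to be found in the camera images.
- nest: Reader nest, fixed to the table. Its frame: origin on the table top right under the centre of the plate's home place; x is the push direction, towards the reader head; y points to the side of the red press bar; z up. An aluminium block (x -112 to 40 mm, y -30.5 to 30.5 mm) whose deck is at z 20 mm, with a grey guide rail along each side (6 mm wide, 49 mm apart inside, tops at z 30 mm). The white reader head (70 x 90 x 46 mm high) begins at x 40 mm: its face is the end stop.
- clip (a joint): Spring clip, a rocker hinged along nest x at nest y 28 mm, z 38 mm. Angle in rad: 0 = at rest with the nose down, 0.5 = red bar pressed as far as it goes. The nose lets the plate pass at 0.30 and above, and rests on a plate that is beneath it at about 0.26. A spring closes it: pressing the bar down to 0.42 takes about 6 N.
- clip_bar (a point): Centre of the top face of the clip's red press bar (moves with the clip): the bar is 88 mm long along nest x (from -128 to -40 mm), 20 mm wide and 4 mm thick, and lies about 53 mm from the nest's centre line, on its +y side. At rest it slopes (outer edge up to z 44.5 mm, centre at z 40.5 mm); pressed to 0.42 it is level with its top at z 30 mm. It can be pressed anywhere along its length and a fingertip may slide along it.
- clip_nose (a point): Middle of the underside of the clip's orange nose, a 20 x 8 mm block (nest x 12 to 32 mm, y 6 to 14 mm). At rest its underside is at z 28 mm, 4 mm lower than the top of the plate, which it therefore blocks.
- plate: The white well plate, loose, 80 mm (its x) x 46 mm x 12 mm thick, about 70 g; origin at the centre of its underside, lying on the nest's deck between the rails with its axes along the nest's. Home when its origin is at nest x 0, y 0 (its front edge then touches the reader head). It starts 38 to 60 mm short of that, before the nose.
- tab (a point): Middle of the rear face of the plate's yellow push tab, at plate x -40 mm, 15 mm above the plate's underside. The tab is an upright wall on the rear end of the plate, 6 mm thick, 28 mm wide (y -14 to 14 mm) and reaching 26 mm above the deck (nest z 46 mm); below it the plate's own rear face is in the same plane, so it can be pushed at any height from the deck to the top of the tab.
- vial_a: Bystander: amber vial with black cap, 24 mm diameter, 46 mm tall, standing beside the nest; origin under its foot.
- vial_b: Bystander: clear vial with blue cap, 24 mm diameter, 46 mm tall, standing beside the nest; origin under its foot.
- tip_box: Bystander: black box of pipette tips, 120 x 82 x 58 mm; origin at the centre of its underside.
- bottle: Bystander: amber bottle with red cap, 56 mm diameter, 110 mm tall; origin under its foot.
- beaker: Bystander: clear open beaker, 64 mm diameter, 80 mm tall; origin under its foot.
- pipette: Bystander: grey and white pipette lying down, about 230 mm long along its x, 26 mm thick.
- spare_plate: Bystander: blue spare well plate without a tab, 80 x 46 x 12 mm, lying on the table; origin at the centre of its underside.
Things that resemble listed ones, but are neither listed nor needed, are in the scene too. Of the things shaped like the plate, the white one is meant.

How it is judged:
By the outcome, as a careful person would: the job done as asked, in the order asked, and still so for the second after the job is handed in, with the robot touching nothing.
It also fails if it takes over 54 s, if anything falls off the work surface, if the arm or the gripper's body presses on something with over 40 N, if the wrist force passes 120 N, or if a joint passes its speed limit or range.

## Working session

There is one attempt and no reset: what is moved stays moved. The work goes in short steps, Python scripts to look and compute and a tool call to move; the robot and the scene stay as the last step left them, time stands still between calls to the robot, and variables do not carry over. Pictures are saved under pics/ and viewed, and the job is handed in when it is done.

Besides the shell and the picture viewer there is one more tool, called after "Call:" as name(argument=value, ...) on one line, values as JSON. move_arm: Moves the arm, as the interface text tells. Its arguments: {"type":"object","properties":{"deltas":{"type":"array","items":{"type":"array"}},"jaw":{"type":"number"}},"required":["deltas"]}

```bash
ls; mkdir -p pics
python3 - <<'E'
from cell import r, viewer, order
import cv2
s=r.get_state(); print(s)
for n in ["side","top"]:
    im=viewer.grab_frame(n); cv2.imwrite(f"pics/{n}0.png",im[:,:,::-1])
    print(n,viewer.camera_model(n))
    for l in ["nest","clip_bar","clip_nose","plate","tab"]:
        for f in (viewer.tip_of,):
            print(l,[(round(d['score'],2),[round(float(v),4) for v in d['xyz']]) for d in f(n,l)][:3])
print(r.get_state()['time_s'])
E
```

```text
pics
{'time_s': 0.0, 'qpos': array([-1.14866854,  0.3117268 ,  0.01397752,  1.51304618, -0.00441154,
        1.3191731 , -0.02716829]), 'qvel': array([-6.76492445e-04, -1.70209873e-05, -2.02110141e-04,  4.47138691e-04,
        2.31204984e-04, -6.40652728e-04, -4.50072383e-04]), 'joint_efforts': array([-2.14201132e-04, -3.79903507e+01,  1.45961721e-01, -2.30599862e+01,
        1.20266157e-02,  1.33999923e-02,  1.17331808e-05]), 'tool_pos': array([0.24573588, 0.49130784, 0.25222472]), 'tcp_rot': array([ 0.60082856, -0.37218496,  0.60219512,  0.37127406]), 'wrist_force': array([-0.44094983,  0.0974956 , -0.68987878]), 'wrist_torque': array([ 0.05576584, -0.00527914,  0.02088768]), 'width': 0.99700120827348}
side {'fov_y': 53.42320109498278, 'cx': 275.2946564641363, 'cy': 212.14788814430005, 'extrinsics': array([[-0.98150441, -0.13212859,  0.13853207,  0.45283393],
       [-0.19047341,  0.74660886, -0.63741281,  0.63768042],
       [-0.01920881, -0.65201016, -0.75796687,  0.78006025],
       [ 0.        ,  0.        ,  0.        ,  1.        ]])}
nest [(0.8, [0.6018, 0.0862, -0.0014]), (
[... 364 characters left out ...]
140863, 'cx': 276.9863014215675, 'cy': 206.3280456408599, 'extrinsics': array([[-0.0243853 , -0.99606511,  0.08520355,  0.48271951],
       [-0.99942926,  0.02229689, -0.02537722,  0.02681686],
       [ 0.02337759, -0.08577375, -0.99604034,  1.16665338],
       [ 0.        ,  0.        ,  0.        ,  1.        ]])}
nest [(0.86, [0.6046, 0.0895, 0.0046]), (0.58, [0.6704, 0.3984, 0.001])]
clip_bar [(0.77, [0.5526, 0.0011, 0.0399])]
clip_nose [(0.91, [0.5943, 0.1087, 0.0295])]
plate [(0.93, [0.4539, 0.0866, -0.0015]), (0.86, [0.6045, 0.0416, 0.0233]), (0.85, [0.7526, 0.0395, 0.0017])]
tab [(0.89, [0.4111, 0.0884, 0.0162]), (0.87, [0.6003, 0.0049, 0.0346]), (0.69, [0.5499, 0.0018, 0.0401])]
0.6
```

View pics/side0.png

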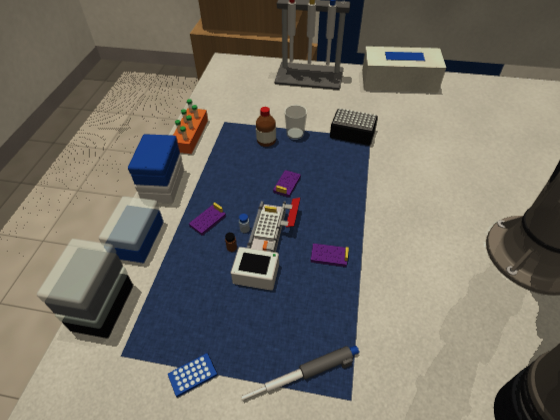

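View pics/top0.png

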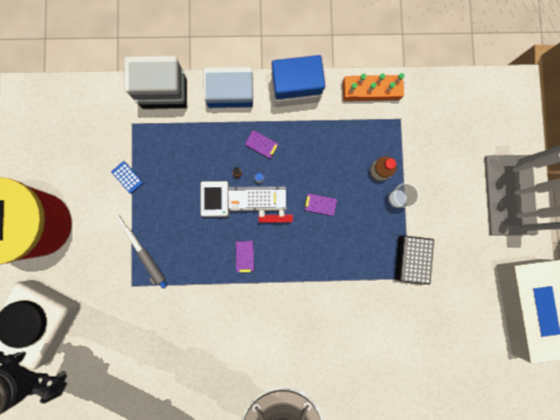

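```bash
cat > h.py <<'E'
from cell import r, viewer, order
import numpy as np, cv2
from scipy.spatial.transform import Rotation as R
def rot(q): return R.from_quat([q[1],q[2],q[3],q[0]])
def plan(target, xdir, zdir):
    """report shift in current tool axes (mm) and rotvec to reach target"""
    s=r.get_state(); A=rot(s['tcp_rot'])
    x=np.array(xdir,float);x/=np.linalg.norm(x); z=np.array(zdir,float); z-=z@x*x; z/=np.linalg.norm(z)
    T=R.from_matrix(np.c_[x,np.cross(z,x),z])
    print("t",s['time_s'],"pos",s['tool_pos'].round(4),"F",s['wrist_force'].round(2),"w",s['width'])
    print("shift mm",(A.inv().apply(np.array(target)-s['tool_pos'])*1000).round(1),"rotvec",(A.inv()*T).as_rotvec().round(4))
    print("axes\n",A.as_matrix().round(3))
E
python3 - <<'E'
from h import *
for z in (1,-1): plan([0.576,-0.03,0.2],[0,0,-1],[z,0,0])
E
```

```text
t 0.6 pos [0.246  0.4919 0.2533] F [ 0.85  0.6  -0.08] w 0.9957707282485817
shift mm [  53.3 -528.6 -319.2] rotvec [ 1.1071  0.     -0.    ]
axes
 [[ 0.    -0.894  0.447]
 [ 0.     0.447  0.894]
 [-1.     0.     0.   ]]
t 0.6 pos [0.246  0.4919 0.2533] F [ 0.85  0.6  -0.08] w 0.9957707282485817
shift mm [  53.3 -528.6 -319.2] rotvec [-2.0345e+00  0.0000e+00  1.0000e-04]
axes
 [[ 0.    -0.894  0.447]
 [ 0.     0.447  0.894]
 [-1.     0.     0.   ]]
```

Call:
move_arm(deltas=[[[0, -35, -21], [0, 0, 0]], [[0, -35, -21], [0, 0, 0]], [[0, -35, -21], [0, 0, 0]], [[0, -35, -21], [0, 0, 0]], [[0, -35, -21], [0, 0, 0]]], jaw=0.55)

```text
time_s: 1.02
tool_pos: [0.3563, 0.3181, 0.2535]
tcp_rot: [0.602, -0.372, 0.601, 0.372]
wrist_force: [0.9, 0.1, -0.2]
width: 0.447
```

Call:
move_arm(deltas=[[[0, -35, -21], [0, 0, 0]], [[0, -35, -21], [0, 0, 0]], [[0, -35, -21], [0, 0, 0]], [[0, -35, -21], [0, 0, 0]], [[0, -35, -21], [0, 0, 0]]])

```text
time_s: 1.43
tool_pos: [0.4659, 0.1458, 0.2537]
tcp_rot: [0.602, -0.372, 0.601, 0.372]
wrist_force: [0.3, 0.7, -0.2]
width: 0.449
```

Call:
move_arm(deltas=[[[0, -35, -21], [0, 0, 0]], [[0, -35, -21], [0, 0, 0]], [[0, -35, -21], [0, 0, 0]], [[0, 0, 0], [0.123, 0, 0]], [[0, 0, 0], [0.123, 0, 0]]])

```text
time_s: 1.85
tool_pos: [0.532, 0.0397, 0.2534]
tcp_rot: [0.645, -0.291, 0.645, 0.29]
wrist_force: [-1.2, 1.2, 0.2]
width: 0.45
```

Call:
move_arm(deltas=[[[0, 0, 0], [0.123, 0, 0]], [[0, 0, 0], [0.123, 0, 0]], [[0, 0, 0], [0.123, 0, 0]], [[0, 0, 0], [0.123, 0, 0]], [[0, 0, 0], [0.123, 0, 0]]])

```text
time_s: 2.27
tool_pos: [0.5309, 0.0443, 0.2534]
tcp_rot: [0.702, -0.085, 0.702, 0.085]
wrist_force: [0.1, -0.5, -0.0]
width: 0.452
```

Call:
move_arm(deltas=[[[0, 0, 0], [0.123, 0, 0]], [[0, 0, 0], [0.123, 0, 0]], [[0, 0, 0], [0, 0, 0]], [[0, 0, 0], [0, 0, 0]]])

```text
time_s: 2.6
tool_pos: [0.5309, 0.0444, 0.2533]
tcp_rot: [0.707, -0.001, 0.707, 0.001]
wrist_force: [-0.3, 0.8, -0.4]
width: 0.446
```

Run:
```python
from h import *
plan([0.576,-0.03,0.2],[0,0,-1],[1,0,0])
for n in ["wrist","top","side"]:
    im=viewer.grab_frame(n); cv2.imwrite(f"pics/{n}1.png",im[:,:,::-1])
n="wrist"
print(n,viewer.camera_model(n))
for l in ["nest","clip_bar","clip_nose","plate","tab"]:
   print(l,[(round(d['score'],2),[round(float(v),4) for v in d['xyz']]) for d in viewer.tip_of(n,l)][:3])
```

```text
t 2.6 pos [0.5309 0.0444 0.2533] F [-0.33  0.82 -0.45] w 0.44607208115849567
shift mm [ 53.3 -74.5  44.9] rotvec [0.0034 0.     0.0001]
axes
 [[ 0.    -0.003  1.   ]
 [-0.     1.     0.003]
 [-1.    -0.     0.   ]]
wrist {'fov_y': 66.48977203983577, 'cx': 278.327569632179, 'cy': 213.01887418483065, 'extrinsics': array([[ 9.99998844e-01,  7.31803887e-04,  1.33286439e-03,
         5.30846878e-01],
       [ 1.07991160e-03, -9.58901655e-01, -2.83736584e-01,
         1.17175946e-01],
       [ 1.07044634e-03,  2.83737696e-01, -9.58901337e-01,
         3.75332131e-01],
       [ 0.00000000e+00,  0.00000000e+00,  0.00000000e+00,
         1.00000000e+00]])}
nest [(0.82, [0.6004, 0.0913, -0.0041]), (0.23, [0.6754, 0.108, -0.0006])]
clip_bar [(0.71, [0.5485, 0.0019, 0.0401])]
clip_nose [(0.72, [0.5965, 0.111, 0.025])]
plate [(0.76, [0.6011, 0.0441, 0.019]), (0.75, [0.5844, -0.1197, -0.0009]), (0.67, [0.4494, 0.0864, -0.0034])]
tab [(0.67, [0.5876, -0.0824, 0.01]), (0.63, [0.7341, 0.0023, 0.0163]), (0.59, [0.4108, 0.0884, 0.0154])]
```

View pics/wrist1.png

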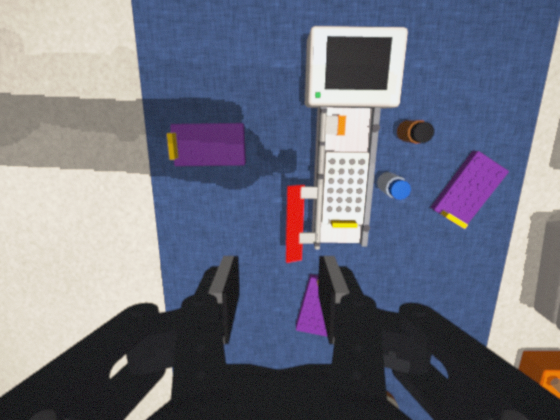

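Run:
```python
import cv2
im=cv2.imread('pics/wrist1.png')
cv2.imwrite('pics/w1z.png',cv2.resize(im[90:265,270:420],None,fx=4.5*.75,fy=4.5*.75,interpolation=cv2.INTER_CUBIC))
```

```text
(no output)
```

View pics/w1z.png

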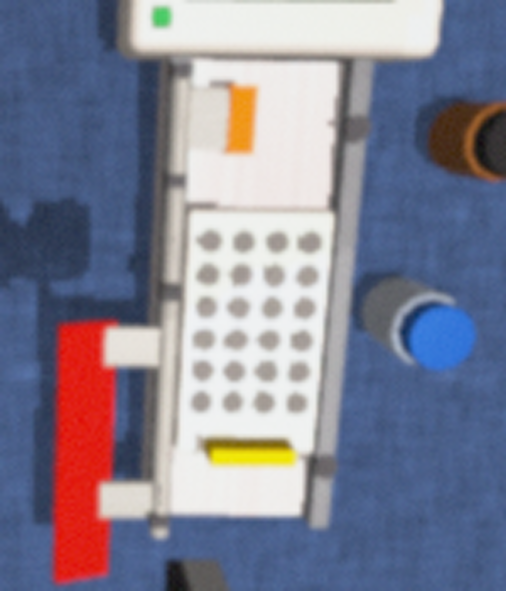

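```bash
cat > fit.py <<'E'
from h import *
from scipy.optimize import least_squares
def fit(cm,pts):
    E=cm['extrinsics'];f=210/np.tan(np.radians(cm['fov_y']/2))
    def proj(P):
        c=(P-E[:3,3])@E[:3,:3]; return np.c_[cm['cx']+f*c[:,0]/c[:,2],cm['cy']+f*c[:,1]/c[:,2]]
    L=np.array([p[0] for p in pts],float);pl=np.array([p[1] for p in pts]);uv=np.array([p[2] for p in pts],float)
    def W(v):
        l=L.copy(); l[:,0]+=pl*v[3]; l/=1000;c,s=np.cos(v[2]),np.sin(v[2])
        return np.c_[v[0]+c*l[:,0]-s*l[:,1],v[1]+s*l[:,0]+c*l[:,1],l[:,2]]
    res=least_squares(lambda v:(proj(W(v))-uv).ravel(),[.602,.088,1.57,-44],loss='soft_l1',x_scale=[.01,.01,.01,10])
    print("x y yaw xp",res.x.round(4)); print((proj(W(res.x))-uv).round(1).tolist()); return res.x
E
python3 - <<'E'
from fit import *
cm=viewer.camera_model("wrist")
z=lambda u,v:(270+u/3.375,90+v/3.375)
pts=[((40,23,32),1,z(190,210)),((40,-23,32),1,z(335,211)),((-40,14,46),1,z(210,464)),((-40,-14,46),1,z(296,464)),
((-112,-24.5,30),0,z(309,527)),((-112,-30.5,30),0,z(329,527)),((40,-24.5,30),0,z(348,58)),((40,-30.5,30),0,z(372,58)),
((-40,62,44.5),0,z(60,324)),((-128,62,44.5),0,z(55,582)),((-40,44,36.5),0,z(115,321)),((-128,44,36.5),0,z(108,575))]
v=fit(cm,pts)
E
```

```text
x y yaw xp [  0.6043   0.0878   1.5594 -45.0339]
[[-0.7, -0.5], [-0.3, -0.3], [-0.4, 0.2], [-0.2, 0.5], [-0.2, -0.6], [-0.9, -0.6], [0.8, 0.4], [-0.4, 0.4], [0.6, 0.3], [0.6, 0.4], [0.9, -0.2], [0.3, -0.4]]
```

```bash
cat >> h.py <<'E'
O=np.array([0.6043,0.0878]);YAW=1.5594
def nest(x,y,z):
    c,s=np.cos(YAW),np.sin(YAW);x/=1000;y/=1000
    return [O[0]+c*x-s*y,O[1]+s*x+c*y,z/1000]
def go(x,y,z): plan(nest(x,y,z),[0,0,-1],[np.sin(YAW),-np.cos(YAW),0])
def cur():
    s=r.get_state();d=s['tool_pos'][:2]-O;c,sn=np.cos(YAW),np.sin(YAW)
    print("t",s['time_s'],"nest",np.round([1000*(c*d[0]+sn*d[1]),1000*(-sn*d[0]+c*d[1]),1000*s['tool_pos'][2]],1),"F",s['wrist_force'].round(1),"w",round(float(s['width']),3))
E
python3 -c "
from h import *
go(-104,28.5,90)"
```

```text
t 3.0 pos [0.5309 0.0442 0.2533] F [-0.33  0.17 -0.28] w 0.44692781392154735
shift mm [163.3 -60.1  43.7] rotvec [ 0.0119  0.0001 -0.0001]
axes
 [[ 0.    -0.001  1.   ]
 [ 0.     1.     0.001]
 [-1.     0.     0.   ]]
```

Call:
move_arm(deltas=[[[0, -20, 15], [0.012, 0, 0]], [[0, -20, 15], [0, 0, 0]], [[0, -20, 14], [0, 0, 0]], [[30, 0, 0], [0, 0, 0]], [[30, 0, 0], [0, 0, 0]]], jaw=0.5)

```text
time_s: 3.42
tool_pos: [0.5768, -0.0191, 0.1947]
tcp_rot: [0.709, 0.005, 0.705, -0.006]
wrist_force: [0.3, 0.6, -0.8]
width: 0.501
```

Call:
move_arm(deltas=[[[30, 0, 0], [0, 0, 0]], [[30, 0, 0], [0, 0, 0]], [[30, 0, 0], [0, 0, 0]], [[13, 0, 0], [0, 0, 0]], [[0, 0, 0], [0, 0, 0]]])

```text
time_s: 3.83
tool_pos: [0.5711, -0.0156, 0.0862]
tcp_rot: [0.704, 0.004, 0.71, -0.004]
wrist_force: [-0.6, 0.1, -0.5]
width: 0.502
```

Run:
```python
from h import *
cur();go(-104,28.5,90)
out=[]
for n in ["wrist","side"]:
    im=viewer.grab_frame(n)[:,:,::-1]; 
    if n=="side": im=cv2.resize(im[170:310,180:366],(560,420),interpolation=cv2.INTER_CUBIC)
    cv2.imwrite(f"pics/{n}2.png",im)
```

```text
t 3.8333 nest [-103.8   32.    86.2] F [-0.6  0.1 -0.5] w 0.502
t 3.8333 pos [ 0.5711 -0.0156  0.0862] F [-0.57  0.07 -0.48] w 0.501647367691622
shift mm [-3.8 -0.2  3.5] rotvec [-0.0002 -0.0086  0.0001]
axes
 [[-0.009  0.012  1.   ]
 [-0.     1.    -0.012]
 [-1.    -0.    -0.009]]
```

View pics/wrist2.png

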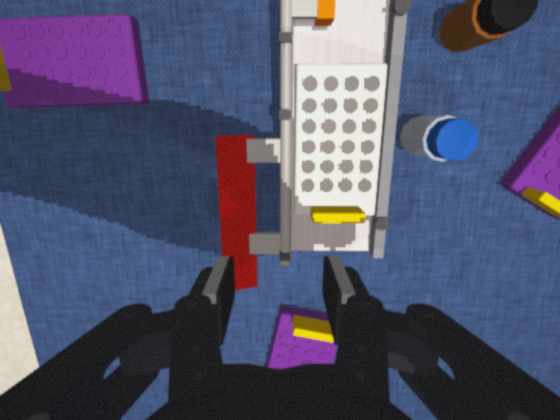

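View pics/side2.png

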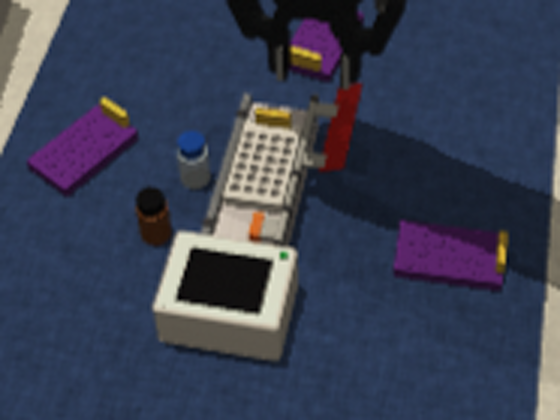

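Run:
```python
from h import *
cur();go(-104,28.5,86)
s=r.get_state();A=rot(s['tcp_rot'])
cm=viewer.camera_model("wrist");E=cm['extrinsics'];f=210/np.tan(np.radians(cm['fov_y']/2))
for a in (12,16,22):
  for yy in (11,-11):
    for zz in (21.3,33,-21.3,-33):
      P=s['tool_pos']+A.apply([a/1000,yy/1000,zz/1000]);c=E[:3,:3].T@(P-E[:3,3])
      print(a,yy,zz,(cm['cx']+f*c[0]/c[2]).round(),(cm['cy']+f*c[1]/c[2]).round())
```

```text
t 3.9333 nest [-104.3   28.6   90.4] F [ 0.8 -0.7  0.5] w 0.503
t 3.9333 pos [ 0.5745 -0.0162  0.0904] F [ 0.78 -0.7   0.49] w 0.5028434013512325
shift mm [4.4 0.3 0.1] rotvec [-0.0003 -0.0002  0.0002]
axes
 [[-0.     0.012  1.   ]
 [-0.     1.    -0.012]
 [-1.    -0.    -0.   ]]
12 11 21.3 325.0 260.0
12 11 33 350.0 260.0
12 11 -21.3 231.0 260.0
12 11 -33 205.0 260.0
12 -11 21.3 323.0 302.0
12 -11 33 347.0 302.0
12 -11 -21.3 233.0 302.0
12 -11 -33 209.0 302.0
16 11 21.3 323.0 256.0
16 11 33 348.0 256.0
16 11 -21.3 232.0 256.0
16 11 -33 207.0 256.0
16 -11 21.3 322.0 298.0
16 -11 33 346.0 298.0
16 -11 -21.3 234.0 298.0
16 -11 -33 210.0 298.0
22 11 21.3 322.0 251.0
22 11 33 346.0 251.0
22 11 -21.3 234.0 251.0
22 11 -33 210.0 251.0
22 -11 21.3 320.0 291.0
22 -11 33 343.0 291.0
22 -11 -21.3 236.0 291.0
22 -11 -33 213.0 291.0
```

Run:
```python
import cv2
im=cv2.imread('pics/wrist2.png')
cv2.imwrite('pics/w2z.png',cv2.resize(im[190:350,190:370],None,fx=4,fy=3.7,interpolation=cv2.INTER_CUBIC))
```

```text
(no output)
```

View pics/w2z.png

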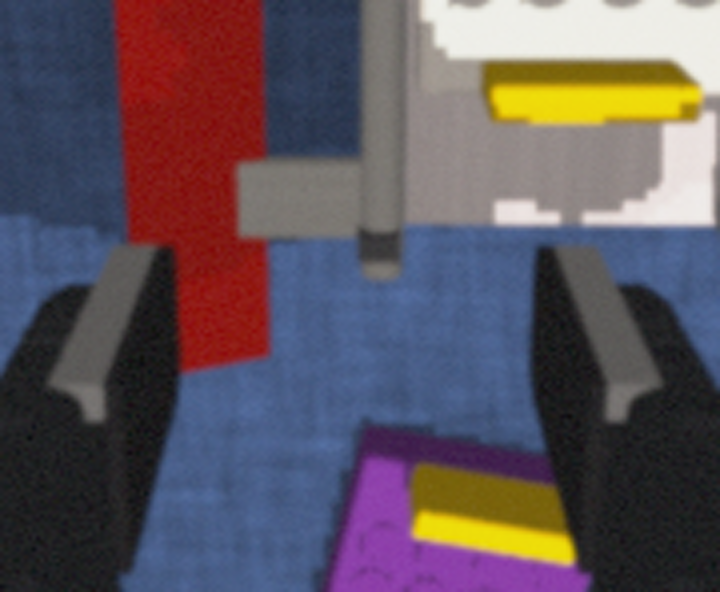

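Call:
move_arm(deltas=[[[10, 0, 0], [0, 0, 0]], [[10, 0, 0], [0, 0, 0]], [[10, 0, 0], [0, 0, 0]], [[0, 0, 0], [0, 0, 0]], [[0, 0, 0], [0, 0, 0]]], jaw=0.45)

```text
time_s: 4.35
tool_pos: [0.5747, -0.016, 0.0603]
tcp_rot: [0.707, 0.004, 0.707, -0.004]
wrist_force: [-0.0, 1.1, 1.7]
width: 0.549
```

Run:
```python
from h import *
cur();go(-104,28.5,45)
for n in ["wrist","side"]:
    im=viewer.grab_frame(n)[:,:,::-1]; 
    if n=="side": im=cv2.resize(im[170:310,180:366],(560,420),interpolation=cv2.INTER_CUBIC)
    cv2.imwrite(f"pics/{n}3.png",im)
```

```text
t 4.35 nest [-104.1   28.4   60.3] F [-0.   1.1  1.7] w 0.549
t 4.35 pos [ 0.5747 -0.016   0.0603] F [-0.02  1.06  1.75] w 0.5486404973096817
shift mm [15.3  0.1 -0.1] rotvec [-0.0005  0.0004 -0.0001]
axes
 [[ 0.     0.012  1.   ]
 [ 0.     1.    -0.012]
 [-1.     0.     0.   ]]
```

View pics/wrist3.png

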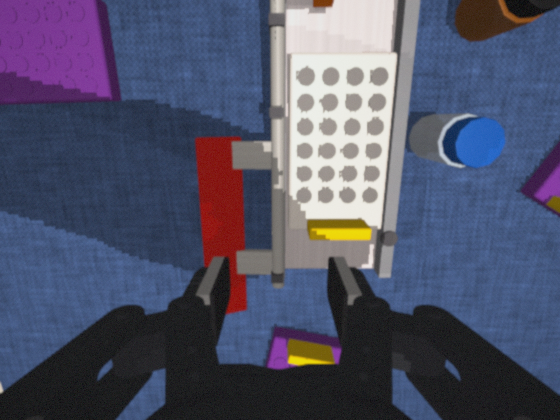

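View pics/side3.png

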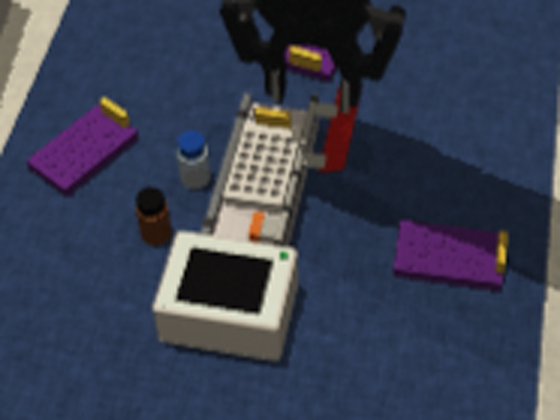

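Call:
move_arm(deltas=[[[2, 0, 0], [0, 0, 0]], [[2, 0, 0], [0, 0, 0]], [[2, 0, 0], [0, 0, 0]], [[0, 0, 0], [0, 0, 0]], [[0, 0, 0], [0, 0, 0]]])

```text
time_s: 4.87
tool_pos: [0.5747, -0.016, 0.0545]
tcp_rot: [0.707, 0.004, 0.707, -0.004]
wrist_force: [0.7, 0.5, 3.9]
width: 0.553
```

Call:
move_arm(deltas=[[[2, 0, 0], [0, 0, 0]], [[2, 0, 0], [0, 0, 0]], [[0, 0, 0], [0, 0, 0]], [[0, 0, 0], [0, 0, 0]]])

```text
time_s: 5.2
tool_pos: [0.5753, -0.016, 0.0507]
tcp_rot: [0.708, 0.004, 0.706, -0.004]
wrist_force: [1.5, 0.5, 5.5]
width: 0.545
```

Run:
```python
from h import *
cur();go(-104,28.5,45)
for n in ["wrist","side"]:
    im=viewer.grab_frame(n)[:,:,::-1]; 
    if n=="side": im=cv2.resize(im[170:310,180:366],(560,420),interpolation=cv2.INTER_CUBIC)
    cv2.imwrite(f"pics/{n}4.png",im)
cur()
```

```text
t 5.2 nest [-104.2   27.9   50.7] F [1.5 0.5 5.5] w 0.545
t 5.2 pos [ 0.5753 -0.016   0.0507] F [1.45 0.49 5.51] w 0.5447877184532584
shift mm [ 5.7  0.2 -0.7] rotvec [-0.0004  0.0018 -0.    ]
axes
 [[ 0.002  0.012  1.   ]
 [ 0.     1.    -0.012]
 [-1.     0.     0.002]]
t 5.3 nest [-104.2   27.9   50.7] F [ 2.1 -0.1  4.7] w 0.551
```

View pics/wrist4.png

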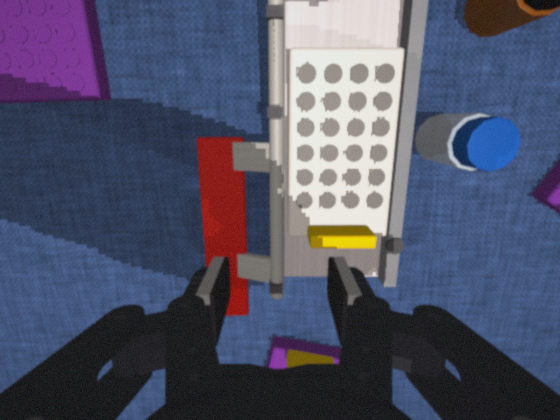

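View pics/side4.png

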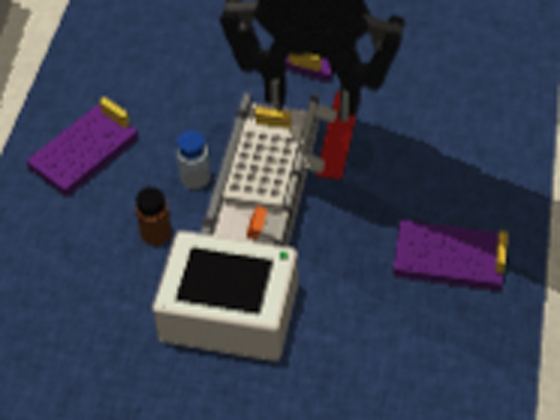

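Call:
move_arm(deltas=[[[1.5, 0, 0], [0, 0, 0]], [[1, 0, 0], [0, 0, 0]], [[0, 0, 0], [0, 0, 0]], [[0, 0, 0], [0, 0, 0]]])

```text
time_s: 5.63
tool_pos: [0.5758, -0.016, 0.0487]
tcp_rot: [0.708, 0.004, 0.706, -0.004]
wrist_force: [2.4, 1.2, 7.1]
width: 0.551
```

Run:
```python
from h import *
cur()
im=viewer.grab_frame("side")[:,:,::-1]
cv2.imwrite("pics/side5.png",cv2.resize(im[190:280,220:325],(700,600),interpolation=cv2.INTER_CUBIC))
print([ (d['score'],d['xyz'].__repr__()) for d in viewer.tip_of("side","clip_nose")])
print([ (d['score'],d['xyz'].__repr__()) for d in viewer.tip_of("side","clip_bar")])
cur()
```

```text
t 5.6333 nest [-104.2   27.3   48.7] F [2.4 1.2 7.1] w 0.551
[(0.81, '[0.5968, 0.1086, 0.036]')]
[(0.67, '[0.5515, 0.0044, 0.027]')]
t 5.7833 nest [-104.1   27.4   48.8] F [2.  1.2 6.7] w 0.549
```

View pics/side5.png

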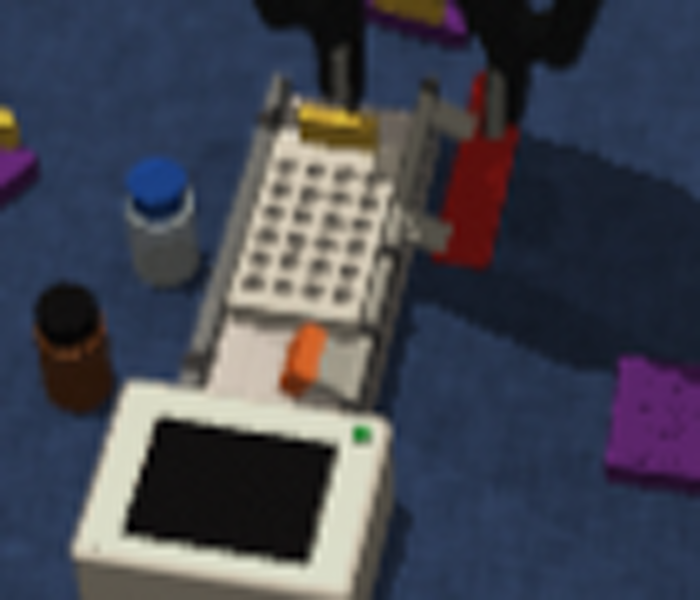

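Call:
move_arm(deltas=[[[0, 3, 0], [0, 0, 0]], [[0, 3, 0], [0, 0, 0]], [[0, 3, 0], [0, 0, 0]], [[0, 3, 0], [0, 0, 0]], [[0, 3, 0], [0, 0, 0]]])

```text
time_s: 6.2
tool_pos: [0.5744, -0.0056, 0.0484]
tcp_rot: [0.707, 0.003, 0.707, -0.007]
wrist_force: [0.5, -5.7, 6.4]
width: 0.55
```

Call:
move_arm(deltas=[[[0, 3, 0], [0, 0, 0]], [[0, 3, 0], [0, 0, 0]], [[0, 3, 0], [0, 0, 0]], [[0, 3, 0], [0, 0, 0]], [[0, 0, 0], [0, 0, 0]]])

```text
time_s: 6.62
tool_pos: [0.5743, 0.0071, 0.0482]
tcp_rot: [0.707, 0.003, 0.707, -0.007]
wrist_force: [0.1, -4.5, 6.1]
width: 0.551
```

Run:
```python
from h import *
cur()
im=viewer.grab_frame("side")[:,:,::-1]
cv2.imwrite("pics/side6.png",cv2.resize(im[190:280,220:325],(700,600),interpolation=cv2.INTER_CUBIC))
cv2.imwrite("pics/wrist6.png",viewer.grab_frame("wrist")[:,:,::-1])
cur();go(-51,28.5,47.5)
```

```text
t 6.6167 nest [-81.1  29.1  48.2] F [ 0.1 -4.5  6.1] w 0.551
t 6.7167 nest [-81.1  29.1  48.1] F [ 0.  -3.7  6.2] w 0.55
t 6.7167 pos [0.5743 0.007  0.0481] F [ 0.01 -3.7   6.18] w 0.5500266749561366
shift mm [ 0.5 30.1  0.5] rotvec [-0.0023 -0.0005  0.0048]
axes
 [[-0.001  0.014  1.   ]
 [-0.005  1.    -0.014]
 [-1.    -0.005 -0.   ]]
```

View pics/side6.png

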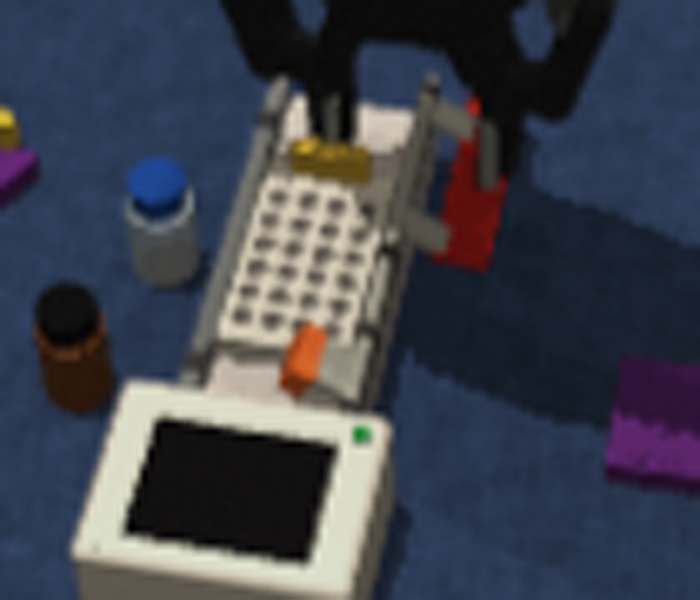

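View pics/wrist6.png

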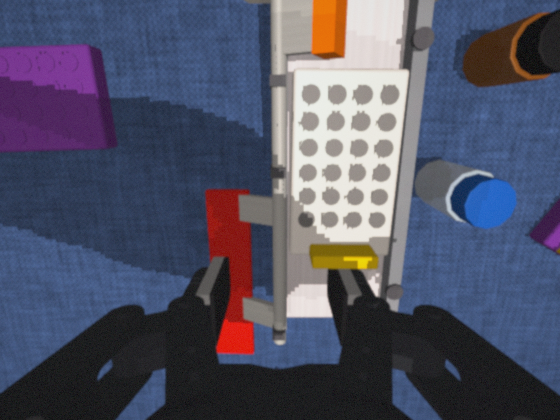

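Call:
move_arm(deltas=[[[0, 3, 0], [0, 0, 0]], [[0, 3, 0], [0, 0, 0]], [[0, 3, 0], [0, 0, 0]], [[0, 3, 0], [0, 0, 0]], [[0, 3, 0], [0, 0, 0]]])

```text
time_s: 7.13
tool_pos: [0.5743, 0.021, 0.0481]
tcp_rot: [0.707, 0.003, 0.707, -0.007]
wrist_force: [-0.5, -5.2, 7.1]
width: 0.552
```

Call:
move_arm(deltas=[[[0, 3, 0], [0, 0, 0]], [[0, 3, 0], [0, 0, 0]], [[0, 3, 0], [0, 0, 0]], [[0, 0, 0], [0, 0, 0]]])

```text
time_s: 7.47
tool_pos: [0.5745, 0.031, 0.048]
tcp_rot: [0.707, 0.003, 0.707, -0.007]
wrist_force: [-0.1, -3.8, 5.5]
width: 0.552
```

Run:
```python
from h import *
cur()
im=viewer.grab_frame("side")[:,:,::-1]
cv2.imwrite("pics/side7.png",cv2.resize(im[190:280,220:325],(700,600),interpolation=cv2.INTER_CUBIC))
cv2.imwrite("pics/wrist7.png",viewer.grab_frame("wrist")[:,:,::-1])
cur();go(-51,28.5,47.5)
```

```text
t 7.4667 nest [-57.1  29.1  48. ] F [-0.1 -3.8  5.5] w 0.552
t 7.5667 nest [-57.2  29.1  48. ] F [-0.1 -3.6  5.5] w 0.546
t 7.5667 pos [0.5745 0.031  0.048 ] F [-0.08 -3.61  5.45] w 0.546109816924211
shift mm [0.5 6.2 0.6] rotvec [-0.0023 -0.0008  0.005 ]
axes
 [[-0.001  0.014  1.   ]
 [-0.005  1.    -0.014]
 [-1.    -0.005 -0.001]]
```

View pics/side7.png

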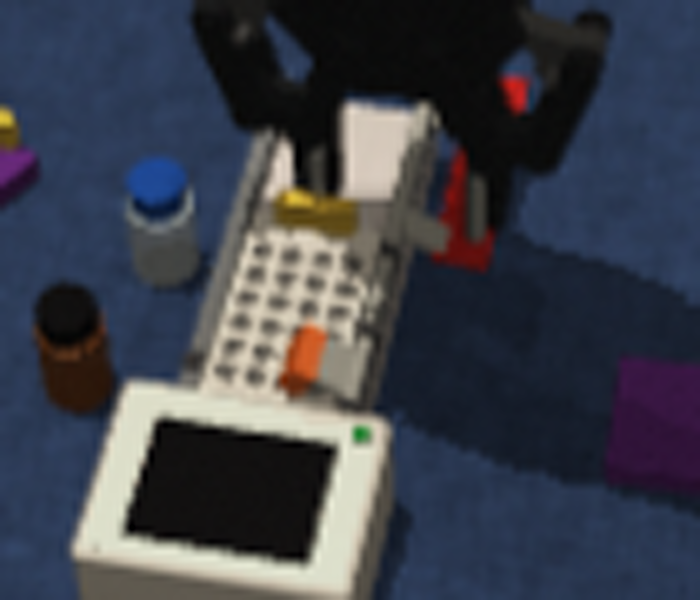

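View pics/wrist7.png

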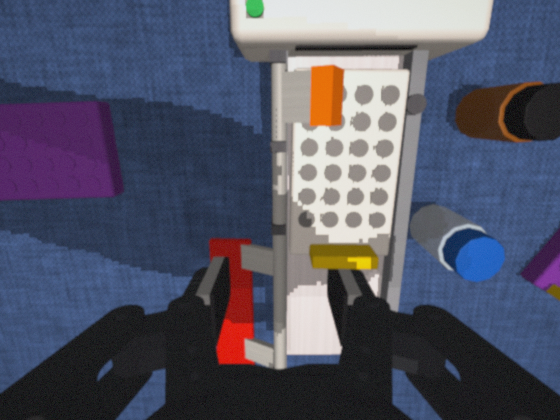

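Call:
move_arm(deltas=[[[0, 2, 0], [0, 0, 0]], [[0, 2, 0], [0, 0, 0]], [[0, 2, 0], [0, 0, 0]], [[0, 1, 0], [0, 0, 0]], [[0, 0, 0], [0, 0, 0]]])

```text
time_s: 7.98
tool_pos: [0.5745, 0.0373, 0.048]
tcp_rot: [0.707, 0.003, 0.707, -0.007]
wrist_force: [0.1, -5.0, 6.7]
width: 0.548
```

Call:
move_arm(deltas=[[[0, 1, 0], [0, 0, 0]], [[0, 1, 0], [0, 0, 0]], [[0, 0, 0], [0, 0, 0]]])

```text
time_s: 8.23
tool_pos: [0.5745, 0.0375, 0.048]
tcp_rot: [0.707, 0.003, 0.707, -0.008]
wrist_force: [-0.2, -7.5, 6.1]
width: 0.553
```

Run:
```python
from h import *
cur()
```

```text
t 8.2333 nest [-50.7  29.2  48. ] F [-0.2 -7.5  6.1] w 0.553
```

Call:
move_arm(deltas=[[[0, 2, 0], [0, 0, 0]], [[0, 1, 0], [0, 0, 0]], [[0, 0, 0], [0, 0, 0]], [[0, 0, 0], [0, 0, 0]]])

```text
time_s: 8.57
tool_pos: [0.5746, 0.0377, 0.0481]
tcp_rot: [0.707, 0.003, 0.707, -0.01]
wrist_force: [-0.2, -10.8, 5.9]
width: 0.55
```

Run:
```python
from h import *
cur()
im=viewer.grab_frame("side")[:,:,::-1]
cv2.imwrite("pics/side8.png",cv2.resize(im[190:280,220:325],(700,600),interpolation=cv2.INTER_CUBIC))
im=viewer.grab_frame("wrist")[:,:,::-1]
cv2.imwrite("pics/wrist8.png",cv2.resize(im[20:320,200:500],(600,600),interpolation=cv2.INTER_CUBIC))
```

```text
t 8.5667 nest [-50.4  29.1  48.1] F [ -0.2 -10.8   5.9] w 0.55
```

View pics/side8.png

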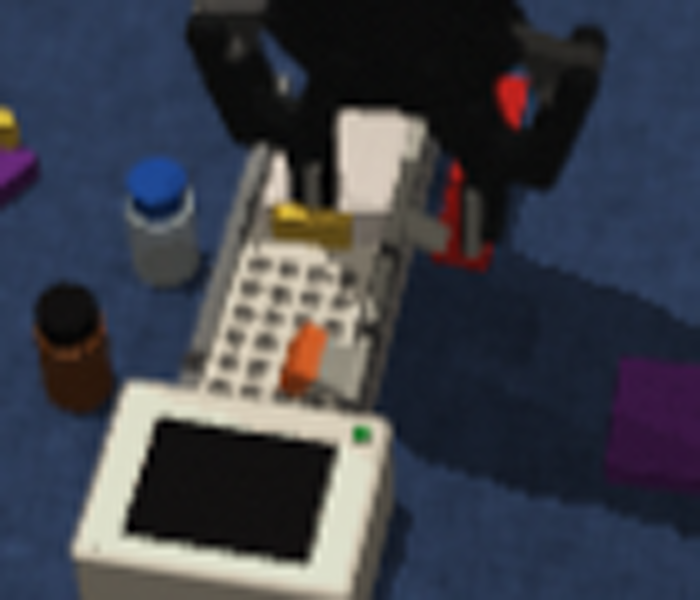

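View pics/wrist8.png

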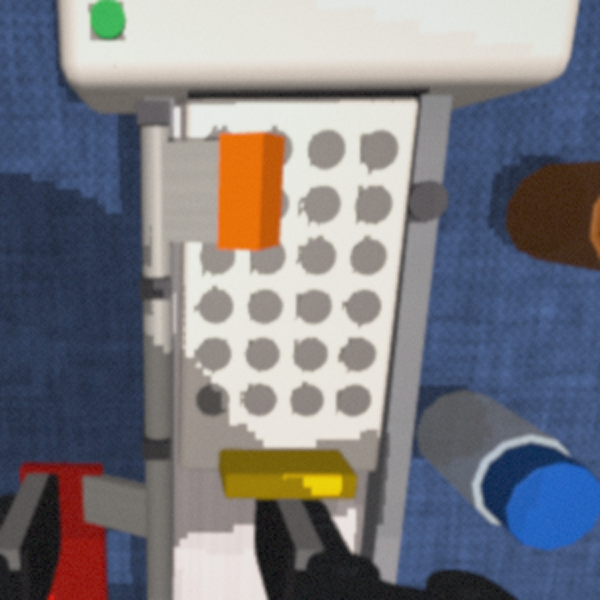

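Call:
move_arm(deltas=[[[0, -3, 0], [0, 0, 0]], [[0, -3, 0], [0, 0, 0]], [[0, -3, 0], [0, 0, 0]], [[0, -3, 0], [0, 0, 0]], [[0, 0, 0], [0, 0, 0]]])

```text
time_s: 9.08
tool_pos: [0.5745, 0.0364, 0.0479]
tcp_rot: [0.707, 0.005, 0.708, -0.003]
wrist_force: [0.2, 3.1, 6.3]
width: 0.551
```

Run:
```python
from h import *
cur()
im=viewer.grab_frame("wrist")[:,:,::-1]
cv2.imwrite("pics/wrist9.png",cv2.resize(im[20:320,200:500],(600,600),interpolation=cv2.INTER_CUBIC))
```

```text
t 9.0833 nest [-51.7  29.2  47.9] F [0.2 3.1 6.3] w 0.551
```

View pics/wrist9.png

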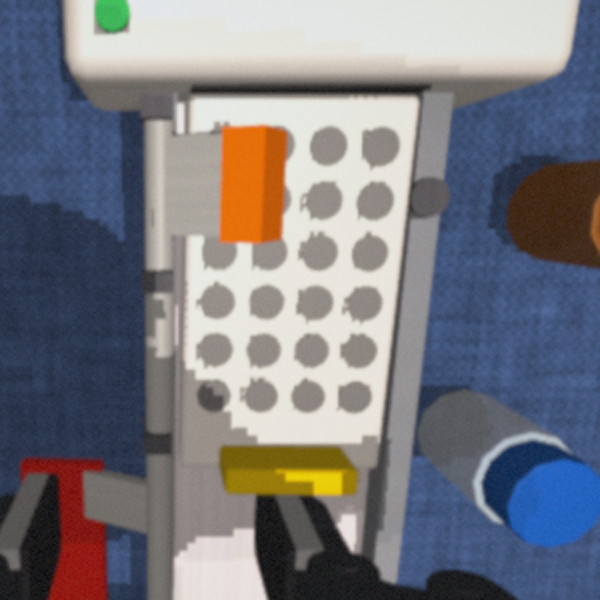

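Call:
move_arm(deltas=[[[0, -3, 0], [0, 0, 0]], [[0, -3, 0], [0, 0, 0]], [[0, -2, 0], [0, 0, 0]], [[0, 0, 0], [0, 0, 0]]])

```text
time_s: 9.47
tool_pos: [0.5741, 0.0293, 0.0478]
tcp_rot: [0.706, 0.005, 0.708, -0.003]
wrist_force: [-0.2, 3.4, 5.9]
width: 0.547
```

Call:
move_arm(deltas=[[[-3, 0, 0], [0, 0, 0]], [[-3, 0, 0], [0, 0, 0]], [[-3, 0, 0], [0, 0, 0]], [[-3, 0, 0], [0, 0, 0]], [[-3, 0, 0], [0, 0, 0]]])

```text
time_s: 9.88
tool_pos: [0.5743, 0.0255, 0.0624]
tcp_rot: [0.707, 0.004, 0.708, -0.005]
wrist_force: [-0.1, 0.5, 0.2]
width: 0.554
```

Call:
move_arm(deltas=[[[-20, 0, 0], [0, 0, 0]], [[-25, 0, 0], [0, 0, 0]], [[-25, 0, 0], [0, 0, 0]], [[-25, 0, 0], [0, 0, 0]], [[-20, 0, 0], [0, 0, 0]]])

```text
time_s: 10.3
tool_pos: [0.5752, 0.0257, 0.1796]
tcp_rot: [0.708, 0.004, 0.707, -0.005]
wrist_force: [0.2, -0.1, 0.7]
width: 0.549
```

Call:
move_arm(deltas=[[[0, -20, 0], [0, 0, 0]], [[0, -20, 0], [0, 0, 0]], [[0, 0, 0], [0, 0, 0]], [[0, 0, 0], [0, 0, 0]]])

```text
time_s: 10.63
tool_pos: [0.5739, -0.0158, 0.1778]
tcp_rot: [0.707, 0.005, 0.707, -0.006]
wrist_force: [0.7, 0.5, 0.1]
width: 0.55
```

Run:
```python
from h import *
cur()
im=viewer.grab_frame("side")[:,:,::-1]
cv2.imwrite("pics/side10.png",cv2.resize(im[190:280,220:325],(700,600),interpolation=cv2.INTER_CUBIC))
cm=viewer.camera_model("wrist");print(cm)
im=viewer.grab_frame("wrist")[:,:,::-1]
cv2.imwrite("pics/w10raw.png",im)
cv2.imwrite("pics/wrist10.png",cv2.resize(im[0:260,220:480],(600,600),interpolation=cv2.INTER_CUBIC))
cv2.imwrite("pics/top10.png",viewer.grab_frame("top")[:,:,::-1])
```

```text
t 10.6333 nest [-103.9   29.2  177.8] F [0.7 0.5 0.1] w 0.55
{'fov_y': 66.48977203983577, 'cx': 278.327569632179, 'cy': 213.01887418483065, 'extrinsics': array([[ 9.99889976e-01, -1.42863395e-02, -3.99193749e-03,
         5.75266467e-01],
       [-1.48318304e-02, -9.58756755e-01, -2.83840626e-01,
         5.91327678e-02],
       [ 2.27746517e-04,  2.83868605e-01, -9.58863162e-01,
         2.99469329e-01],
       [ 0.00000000e+00,  0.00000000e+00,  0.00000000e+00,
         1.00000000e+00]])}
```

View pics/side10.png

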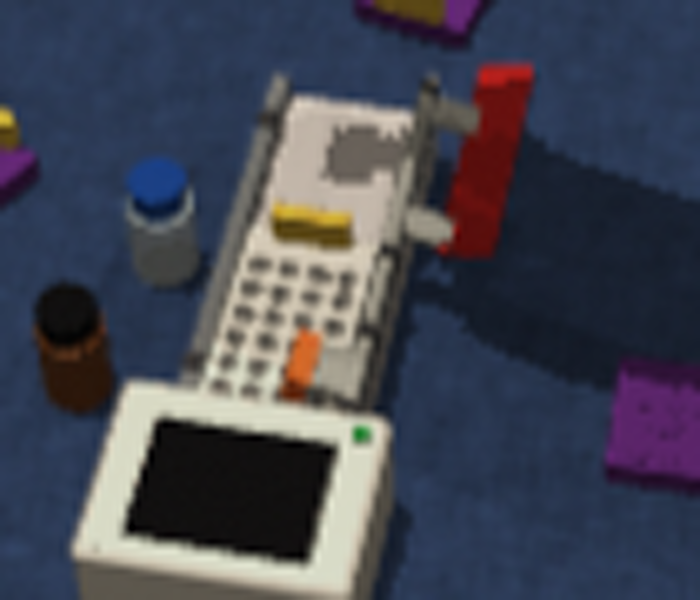

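View pics/wrist10.png

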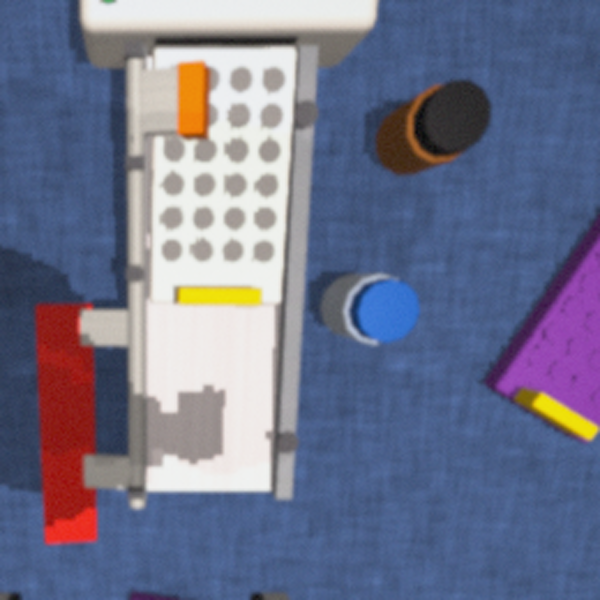

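View pics/top10.png

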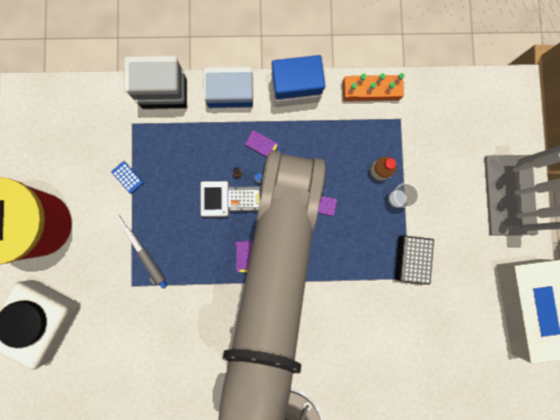

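Run:
```python
from fit import *
cm=viewer.camera_model("wrist")
z=lambda u,v:(220+u/2.308,v/2.308)
pts=[((40,23,32),1,z(155,46)),((40,-23,32),1,z(298,46)),((-40,14,46),1,z(178,304)),((-40,-14,46),1,z(261,302)),
((-112,-24.5,30),0,z(275,498)),((-112,-30.5,30),0,z(292,498)),((-112,-24.5,20),0,z(271,490)),((40,-24.5,30),0,z(301,45)),((40,-30.5,30),0,z(319,45))]
fit(cm,pts)
for d in ("clip_nose","plate","nest","tab"):
  for n in ("wrist",): print(d,[(round(q['score'],2),np.round(q['xyz'],4).tolist()) for q in viewer.tip_of(n,d)][:2])
cur()
```

```text
x y yaw xp [ 0.6046  0.0909  1.558  -0.3255]
[[-0.6, -0.5], [-0.3, -0.4], [0.7, 0.2], [1.3, 1.1], [-0.0, -0.4], [-0.5, -0.4], [-0.3, -0.2], [-0.1, 0.3], [0.2, 0.3]]
clip_nose [(0.91, [0.5945, 0.1091, 0.0328]), (0.37, [0.601, 0.0472, 0.035])]
plate [(0.81, [0.7535, 0.0375, 0.0014]), (0.77, [0.4499, 0.0884, -0.0021])]
nest [(0.59, [0.6048, 0.0905, 0.0204])]
tab [(0.95, [0.5877, -0.0813, 0.0114]), (0.8, [0.6007, 0.0462, 0.0365])]
t 10.9833 nest [-100.3   28.8  177.5] F [-0.2  0.3  0.3] w 0.544
```

```bash
python3 -c "
from cell import *
print(order.hand_in(), r.get_state()['time_s'])"
```

```text
the job is handed in; nothing more can be done
the job is handed in; nothing more can be done
```

The white plate is loaded and clamped, and the job is handed in at about 11 s of the 54 s allowed. The hand-in gave no verdict.

**What I did:** One fingertip pressed the red bar down with about 6–7 N, and the orange nose rose to z ≈ 36 mm. Holding it there, I pushed the plate about 45 mm by its yellow tab with the other fingertip. It stopped against the reader head: the arm barely moved further and the push force reached about 11 N. I drew the pushing finger back from the tab first, then lifted off the bar so the clip closed.

**Last checks:**
- **Plate position:** a fit to the last wrist picture puts the plate 0.3 mm short of home, which is within the measuring error.
- **Clip:** the nose is at z ≈ 32.8 mm, resting on top of the plate (32 mm).
- **Contact:** the gripper is about 13 cm above the nest and the wrist force is near zero.
- **Other objects:** the vials and the other things in view look unmoved. I compared the pictures by eye only, and the arm hides part of the last top view.

**Disagreements:**
- The plate network reported only the look-alike plates in the last picture, so the position above comes from my own fit.
- That fit placed the nest about 3 mm farther along the push direction than my first one. The arm may have been settling when I read the camera pose. The plate's position relative to the nest does not depend on this.

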